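# Load a power module under the spring flap of a test fixture

### The arm

A 6-joint arm with a two-finger parallel gripper is mounted at the origin on the work surface. World frame = base frame: x ahead of the robot, y to its left, z up, the work surface at z = 0. Lengths are in mm, angles in degrees, forces in N, time in s.
With the tool pointing down it reaches from about 350 to 850 mm from the base axis. Payload 8.1 kg.
Tool frame: the origin (TCP) lies between the finger pads; the fingertips stand 17 mm ahead of it and the grasp point (between the pads) lies 2 mm behind it; z points along the fingers, y is the line along which they close (so a half turn about z gives the same grasp; the last joint's range is limited). The gripper opens to 85 mm and grips with 20 to 120 N. Pads are 22 mm wide; open, the fingers measure 114 mm over their backs; the gripper's body (76 mm by 85 mm) begins 54 mm behind the grasp point. The pads swing forward as they close: fully open they stand 13 mm farther back than shut.
Start: joints at [-4.893, 7.471, 85.268, -0, 87.261, -4.893], TCP at [600.005, 0.022, 248.292] pointing down, gripper open.
Joint ranges: [-169.43, 169.43], [-51.17, 129.36], [1.28, 143.12], [-76.62, 256.62], [0, 156.53], [-152.29, 152.29]. Speed limits (degrees/s): [136.94, 136.94, 159.86, 180, 180, 180].

### API

Orientations are given as [roll, pitch, yaw] about the fixed x, y, z axes, in that order (R = Rz(yaw) Ry(pitch) Rx(roll)).
In Python, from bench import sense, snapshot, hand_in, trace, place_of gives the robot as it stands.
- The arm moves only by the shell command python3 -m handwheel 'ROWS' [FORCE]. ROWS is JSON, a list of rows, each a list of 7 numbers: the opening, from -1 (shut) to 1 (fully open), then the shift along the tool's x, y, z in cm, then the turn, a rotation vector about the tool's x, y, z in rad. A call has 1 to 12 rows; each row shifts and turns the commanded pose from where the row before left it, along the tool's axes as they then stand; what a row does not reach is not made up. A row lasts 1/12 s, in which the tool goes at most 41.7 mm and 7.16 degrees, less where a joint would pass 70% of its speed; a pose out of reach is approached as far as the arm can. A call with a gripper value outside its range is refused whole. The fingers move at their own pace and stop on an object; FORCE is the grip in N (left out, the last holds). Time passes only in rows, so rows that do not move let the fingers close. It gives the time, the measured TCP pose, the force, the opening and the grip force at its end, in the units of the state.
- sense(): the state, without advancing time (a new reading comes with each control period).
- snapshot(name): name is "scene" or "side" or "wrist"; returns a dict with "image" (480x640x3 uint8, red, green, blue), "intrinsics" (3x3 intrinsics, pixels), "R" (3x3) and "t" (3): a world point X has camera coordinates R X + t. Camera axes: x right, y down, z forward; pixel columns grow to the right and rows downward; lengths in mm; the calibration is good to about 2 mm. The wrist camera is an equidistant fisheye: a pixel r from the principal point sees the ray r / f radians off the axis. A picture is of the moment at which its call begins. There is no depth.
- hand_in(): hands the job in; it is judged then, once.
Trained networks look in a picture, given as the dict that the camera call returned (one of the last four; its "shot" number tells which), for a name from the list of things; names that differ only in an ending like _2 or _b are one class to them, and where a whole thing is asked for, a point or a joint stands for the part that bears it (a point fixed in the world has none). Each returns a list of dicts, best first, with "conf" (0 to 1); they miss things now and then, are a little off and sometimes report something else, mostly with a low value. They report only what shows in the picture. A call takes as long as a camera call. They do not tell look-alikes from the thing itself.
- trace(picture, query): "pixels" (480x640 bool, what is visible of it).
- place_of(picture, query): "location" ([x, y, z] in mm, in world coordinates, good to about 4 mm: a listed point, or the origin of a listed thing).
The state is a dict: "time": time; "joint_pos": joint angles; "qd": joint speeds; "joint_efforts": joint torques, N m; "tool_pos": TCP position; "tcp_rot": TCP orientation; "ft_force": force on the tool from outside, world axes, zero at the start; "wrist_torque": the same for the moment, N m; "finger_gap": finger opening in mm; "grip_force": force on a finger pad.
Only numpy, scipy, OpenCV 4.12 (cv2) and the standard library are available. Lean on these libraries where they do the work, as an engineer would, in place of code of your own. Each camera call takes 0.05 s, during which the arm holds its last target. There are 200 camera calls.

### The job

Load the finned power module into the test fixture without gripping it: with one fingertip press the long tread down to hold the spring-closed flap open, and with the other fingertip push the module along its lane, under the flap, until it is fully home against the end stop. Then let the flap close so that its foot rests on the module, and move clear. Do not lift or tip the module, and leave the loose parts around the fixture where they are.

Things in the scene. Friction and masses are not known exactly. Their poses are not given: they have to be found in the camera images.
- fixture: Test fixture (white base, metal flap), fixed to the bench, yaw within 0.45 rad. Origin on the bench top, below the flap's hinge line, at the flap's front edge; x along the lane, into the fixture (away from the robot), y across the lane, z up. Lane floor 4 mm high, centred on y = +30 mm, x -130 to +32 mm, 38 mm wide between rails with tops at z = 10 mm. All under 50 mm high (flap open: 65).
- stop (a point): Centre of the upright face of the end stop at the end of the lane: fixture frame x = +32, y = +30, z = 11 mm. The face is 50 mm wide, its top at z = 18 mm.
- hinge (a point): Point on the hinge axis at the flap's front edge: fixture frame (0, 0, 40) mm. The hinge is an 8 mm shaft along x between two posts (10 x 16 mm, 48 mm high) at x = -132 and +48 mm, y = 0. The two fingers can straddle it, one over the tread, one in the lane.
- flap (a joint): Flap angle, rad: 0 shut, stop at 0.6. A spring shuts it; 3 to 8 N on the tread opens it. The flap covers the lane from x = 0 to +32 mm (fixture frame); shut, its black foot hangs to 11 mm above the bench, so the module cannot pass. The module passes freely above 0.40; at 0.5 there is 6 mm of room. Released on the module, the foot rests on it at about 0.30.
- tread (a point): Centre of the top of the tread, the flap's steel plate across the shaft from the lane, 112 x 30 x 4 mm, x -124 to -12 mm (fixture frame): one fingertip can slide along it while the other pushes. Shut, it slopes up outwards from (y -38, z 29) to (y -64, z 43) mm. At 0.5 rad it is level, y -28 to -58, top z = 12 mm, so the other fingertip is then 8 mm above the lane floor.
- module: Finned power module, a block 50 (x) x 36 (y) x 20 mm high, about 0.12 kg, black base, aluminium fins, loose on the lane floor between the rails, in front of the flap. Origin: centre of its underside; x along the lane. Starts with its centre at x = -61 to -31 mm (fixture frame). Home: front face on the stop, centre at x = +7 mm, its rear 18 mm still standing out in front of the flap.
- capacitor: Loose bystander: upright can capacitor, 22 mm across, 34 mm high, beside the lane. Origin under its centre.
- connector: Loose bystander: small blue connector with a steel shell, 22 x 31 x 12 mm, beyond the fixture. Origin on its underside.
- relay: Loose bystander: black relay, 29 x 13 x 25 mm high, on the tread's side. Origin under its centre.
- spool: Loose bystander: grey solder spool standing on its flange, 60 mm across, 40 mm high, to the left. Origin under its centre.
- multimeter: Loose bystander: orange multimeter lying flat, 185 x 90 x 43 mm, to the left. Origin under its centre.
- screwdriver: Loose bystander: screwdriver 190 mm long lying on the bench to the right.
Things that resemble listed ones, but are neither listed nor needed, are in the scene too. What is shaped like the fixture but purple is not meant.

How it is judged:
By the outcome, as a careful person would: the job done as asked, in the order asked, and still so for the second after the job is handed in, with the robot touching nothing.
It also fails if it takes over 40 s, if anything falls off the work surface, if the arm or the gripper's body presses on something with over 40 N, if the wrist force passes 120 N, or if a joint passes its speed limit or range.

## Working session

There is one attempt and no reset: what is moved stays moved. The work goes in short steps, Python scripts to look and compute and a shell command to move; the robot and the scene stay as the last step left them, time stands still between calls to the robot, and variables do not carry over. Pictures are saved under pics/ and viewed, at most 12 in all, crops included, and the job is handed in when it is done.

```bash
mkdir -p pics; ls
python3 - <<'E'
from bench import *
import cv2
s=sense();print(s)
for n in("scene","side"):
    p=snapshot(n);cv2.imwrite(f"pics/{n}0.png",p["image"][...,::-1])
    print(n,p["intrinsics"],p["R"],p["t"])
    for q in("fixture","stop","hinge","tread","module","capacitor","relay","connector"):
        print(q,[(round(d["conf"],2),[round(float(v)) for v in d["location"]]) for d in place_of(p,q)][:4])
E
```

```text
pics
{'time': 0.0, 'joint_pos': array([-4.89327552e+00,  7.51591850e+00,  8.53266150e+01, -1.25171872e-03,
        8.72621796e+01, -4.89374274e+00]), 'qd': array([-0.03181728, -0.03667597,  0.0108833 , -0.02582573,  0.02170328,
       -0.08731091]), 'joint_efforts': array([-1.90700346e-03, -5.69404185e+01, -5.00557995e+01, -2.19391650e-04,
        1.44415747e-02,  7.24149572e-05]), 'tool_pos': array([5.99497241e+02, 5.55057862e-02, 2.47261491e+02]), 'tcp_rot': array([-1.79895562e+02, -7.68725403e-03,  9.00005212e+01]), 'ft_force': array([-0.70957288,  0.43925307, -1.823295  ]), 'wrist_torque': array([-0.02146675, -0.01177327,  0.00613183]), 'grip_force': 0.0, 'finger_gap': 85.45511915367416}
scene [[484.31185745   0.         321.6396462 ]
 [  0.         484.31185745 241.12671922]
 [  0.           0.           1.        ]] [[-0.46128066  0.88711389 -0.01578291]
 [ 0.52842136  0.26039154 -0.8080638 ]
 [-0.71273489 -0.38108423 -0.58888351]] [ 242.99667197 -239.47056472 1417.51657902]
fixture [(0.59, [608, 100, 2]), (0.55, [490, -128, -2])]
stop [(0.74, [629, 143, 10])]
hinge [(0.96, [48
[... 161 characters left out ...]
ay [(0.71, [590, -22, 2])]
connector [(0.74, [694, 145, 2])]
side [[457.13040041   0.         316.07907212]
 [  0.         457.13040041 246.67309758]
 [  0.           0.           1.        ]] [[-0.88111404 -0.47290067  0.0017338 ]
 [-0.31281299  0.58007938 -0.75210102]
 [ 0.35466333 -0.66322912 -0.65904556]] [489.97475817 197.56144151 864.76305741]
fixture [(0.95, [610, 102, -2]), (0.89, [486, -134, 7])]
stop [(0.71, [626, 143, 12])]
hinge [(0.6, [612, 101, 42]), (0.58, [492, -125, 39])]
tread [(0.9, [568, 27, 39]), (0.73, [435, -199, 38])]
module [(0.61, [553, 112, 3]), (0.32, [694, 374, -1])]
capacitor [(0.6, [569, 193, 0])]
relay [(0.5, [593, -23, -4])]
connector [(0.71, [698, 147, -3])]
```

View pics/scene0.png

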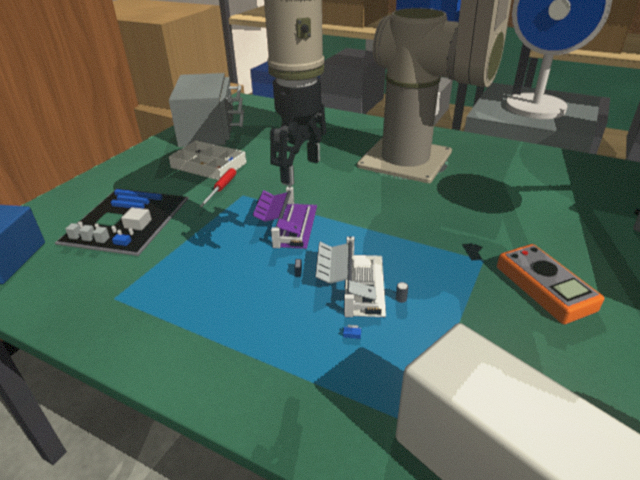

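View pics/side0.png

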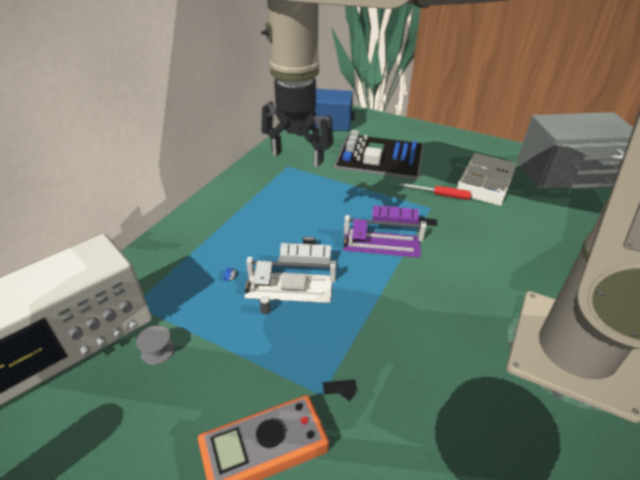

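Candidates: the white fixture (scene 360,280; side 290,275) and a purple look-alike (scene 285,222; side 385,232). I choose the white one, which has the module in its lane. The bystanders look as described. Now the close crop to check that choice.

Run:
```python
import cv2,numpy as np
a=cv2.imread("pics/side0.png")[230:320,230:350];b=cv2.imread("pics/scene0.png")[225:325,305:415]
a=cv2.resize(a,(800,600),interpolation=cv2.INTER_CUBIC)[:, :]
a=cv2.resize(cv2.imread("pics/side0.png")[235:310,235:345],None,fx=7,fy=7,interpolation=cv2.INTER_CUBIC)
cv2.imwrite("pics/crop1.png",a);print(a.shape)
```

```text
(525, 770, 3)
```

View pics/crop1.png

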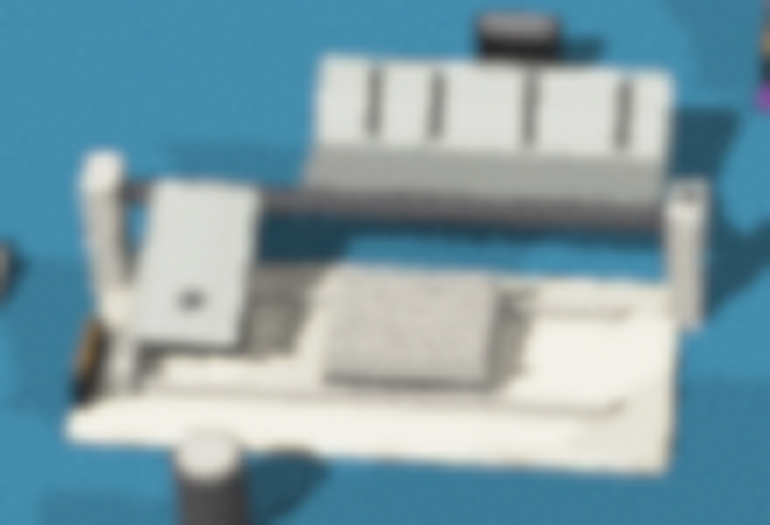

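The crop shows the white fixture with its steel flap at left (200,260), the treadplate at (495,110) and the finned module in the lane at (410,325). The post tops are at (102,165) and (688,190). I back-project these post tops and combine them with the network fixes.

```bash
cat > h.py <<'E'
import numpy as np
def back(p,u,v,z,fish=False):
    K=np.array(p["intrinsics"]);R=np.array(p["R"]);t=np.array(p["t"])
    d=np.array([(u-K[0,2])/K[0,0],(v-K[1,2])/K[1,1],1.])
    if fish:
        r=np.hypot(d[0],d[1]);d=np.array([d[0]/r*np.sin(r),d[1]/r*np.sin(r),np.cos(r)])
    w=R.T@d;c=-R.T@t
    return c+w*(z-c[2])/w[2]
def proj(p,X,fish=False):
    K=np.array(p["intrinsics"]);x=np.array(p["R"])@X+np.array(p["t"])
    if fish:
        r=np.hypot(x[0],x[1]);th=np.arctan2(r,x[2]);m=x[:2]/r*th
    else: m=x[:2]/x[2]
    return m*K[0,0]+K[:2,2]
def loc(F,P): # F=(x,y,yaw deg), world->fixture
    a=np.radians(F[2]);d=np.array(P[:2])-F[:2];return np.array([np.cos(a)*d[0]+np.sin(a)*d[1],-np.sin(a)*d[0]+np.cos(a)*d[1]])
def wor(F,L):
    a=np.radians(F[2]);return np.array([F[0]+np.cos(a)*L[0]-np.sin(a)*L[1],F[1]+np.sin(a)*L[0]+np.cos(a)*L[1]])
E
python3 - <<'E'
from h import *;from bench import *
p=snapshot("side")
A=back(p,249.6,258.6,48);B=back(p,333.3,262.1,48);d=A-B
print(A,B,np.linalg.norm(d),np.degrees(np.arctan2(d[1],d[0])))
y=np.degrees(np.arctan2(d[1],d[0]))
print(B[:2]+d[:2]*132/180)
F=(609.5,101,24)
for L in [(-6,-7),(-50,-7),(-98,-7)]:print(L,wor(F,L))
E
python3 -m handwheel '[[0.4,0,0,0,0,0,0.12],[0.4,0,0,0,0,0,0.12],[0.4,0,0,0,0,0,0.12],[0.4,0,0,0,0,0,0.12],[0.4,0,0,0,0,0,0.12],[0.4,0,0,0,0,0,0.12],[0.4,0,0,0,0,0,0.12],[0.4,0,0,0,0,0,0.12],[0.4,0,0,0,0,0,0.12],[0.4,0,0,0,0,0,0.072]]'
```

```text
[654.98542192 119.22865999  48.        ] [491.05583769  43.39079403  48.        ] 180.62195463489135 24.826424309799418
[611.27086613  99.00522907]
(-6, -7) [606.86588376  92.16476194]
(-50, -7) [566.66988362  74.26834964]
(-98, -7) [522.81970165  54.74499078]
time: 1.78
tool_pos: [600.0, 0.0, 248.3]
tcp_rot: [-180.0, 0.0, 23.6]
ft_force: [-0.4, -0.2, 0.5]
finger_gap: 59.7
grip_force: 0.0
```

```bash
python3 -m handwheel '[[0.4,-1.2,-2,2.2,0,0,-0.017],[0.4,-1.2,-2,2.2,0,0,0],[0.4,-1.2,-2,2.2,0,0,0],[0.4,-1.2,-1.9,2.2,0,0,0],[0.4,0,0,0,0,0,0]]'
python3 - <<'E'
from bench import *;from h import *
import cv2
p=snapshot("wrist");cv2.imwrite("pics/w1.png",p["image"][...,::-1]);np.save("pics/w1.npy",{k:p[k] for k in("intrinsics","R","t")},allow_pickle=True)
print(p["intrinsics"],-np.array(p["R"]).T@p["t"])
for q in("fixture","stop","hinge","tread","module"):
    print(q,[(round(d["conf"],2),np.round(d["location"])) for d in place_of(p,q)][:3])
E
```

```text
time: 2.2
tool_pos: [516.5, 53.6, 153.6]
tcp_rot: [-179.7, 0.6, 25.1]
ft_force: [-0.9, -0.1, -1.2]
finger_gap: 59.8
grip_force: 0.0
[[371.64829954   0.         325.42192323]
 [  0.         371.64829954 238.98334571]
 [  0.           0.           1.        ]] [586.08363385  84.60554708 279.26960666]
fixture [(0.58, array([608., 103.,   5.])), (0.58, array([ 487., -126.,    5.]))]
stop [(0.91, array([623., 140.,   9.])), (0.72, array([506., -86.,  13.])), (0.7, array([593., -22.,  -2.]))]
hinge [(0.95, array([ 486., -131.,   45.])), (0.7, array([609., 100.,  42.])), (0.27, array([588., -22.,   0.]))]
tread [(0.9, array([ 442., -199.,   38.])), (0.79, array([565.,  28.,  33.])), (0.63, array([551., 104.,   6.]))]
module [(0.68, array([553., 108.,   5.])), (0.33, array([570., 195.,   1.]))]
```

View pics/w1.png

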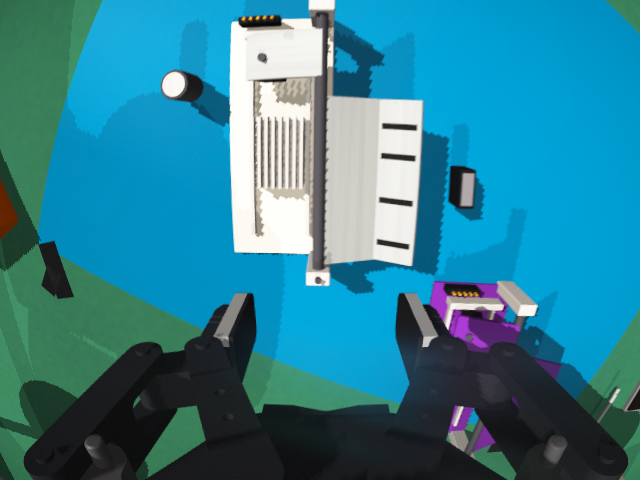

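The wrist view shows the fixture from above. The post tops are at (318,279) and (321,4). The module's fins run from (256,118) to (305,189), the tread edge is at (420,100)–(412,264), and the fingertips are at (245,295) and (405,295).

Run:
```python
from bench import *;from h import *
s=sense();print(s["tool_pos"],s["tcp_rot"])
p=np.load("pics/w1.npy",allow_pickle=True).item()
A=back(p,318,279,48,1);B=back(p,321,4,48,1);d=B-A;y=np.degrees(np.arctan2(d[1],d[0]))
print(A,B,np.linalg.norm(d),y)
o=A+d*132/180
F=(o[0],o[1],y);print(F)
F=(610.3,100,24.6)
for n,u,v,z in [("m",256,118,24),("m",304,118,24),("m",256,189,24),("m",305,189,24),("treadfar",423,100,43),("treadnear",412,264,43),("tipL",245,295,137),("tipR",405,295,137),("tipLo",231,295,137),("tipLi",255,295,137),("tipRi",398,295,137),("baseL",235,252,4),("shaftfar",320,60,40),("shaftnear",319,255,40)]:
    W=back(p,u,v,z,1);print(n,loc(F,W).round(1))
print("tcp",loc(F,s["tool_pos"]))
```

```text
[525.3205428   51.23203146 162.28620919] [179.90629693  -0.18247912  24.93696851]
[491.51426205  47.37842698  48.        ] [655.3862058  121.41723838  48.        ] 179.82146573675726 24.313878543805245
(np.float64(611.6870207974), np.float64(101.67355534438587), np.float64(24.313878543805245))
m [-22.8  45. ]
m [-23.4  12. ]
m [-72.6  46. ]
m [-72.6  11.4]
treadfar [ -9.8 -64.5]
treadnear [-120.6  -63.4]
tipL [-99.1  31.1]
tipR [-98.3 -38. ]
tipLo [-99.3  37.4]
tipLi [-98.9  26.7]
tipRi [-98.3 -34.9]
baseL [-126.9   69.4]
shaftfar [14.1  1.2]
shaftnear [-115.5    1.1]
tcp [-97.56755959  -8.9662822 ]
```

```bash
python3 -m handwheel '[[0.4,0,0,2.5,0,0,0],[0.4,0,0,2.5,0,0,0],[0.4,0,0,2.5,0,0,0],[0.4,0,0,2.3,0,0,0],[0.4,0,0,0,0,0,0],[0.4,0,0,0,0,0,0]]'
python3 -m handwheel '[[0.4,0,0,0.5,0,0,0],[0.4,0,0,0.5,0,0,0],[0.4,0,0,0.5,0,0,0],[0.4,0,0,0,0,0,0],[0.4,0,0,0,0,0,0]]'
python3 - <<'E'
from bench import *;from h import *
import cv2
p=snapshot("wrist");cv2.imwrite("pics/w2.png",p["image"][...,::-1])
s=sense();print(s["tool_pos"],s["tcp_rot"],s["ft_force"],loc((611,100.5,24.6),s["tool_pos"]))
E
```

```text
time: 3.0
tool_pos: [523.3, 51.3, 62.1]
tcp_rot: [-180.0, 0.1, 24.9]
ft_force: [0.4, -0.1, 0.2]
finger_gap: 59.6
grip_force: 0.0
time: 3.42
tool_pos: [523.4, 51.7, 47.5]
tcp_rot: [180.0, -0.0, 25.0]
ft_force: [-0.6, 0.5, 0.5]
finger_gap: 59.6
grip_force: 0.0
[523.52951191  51.72832015  47.6004348 ] [ 1.79992593e+02 -1.82884836e-02  2.49724983e+01] [0.04933407 0.07464167 0.31767217] [-99.83403977  -7.93268833]
```

View pics/w2.png

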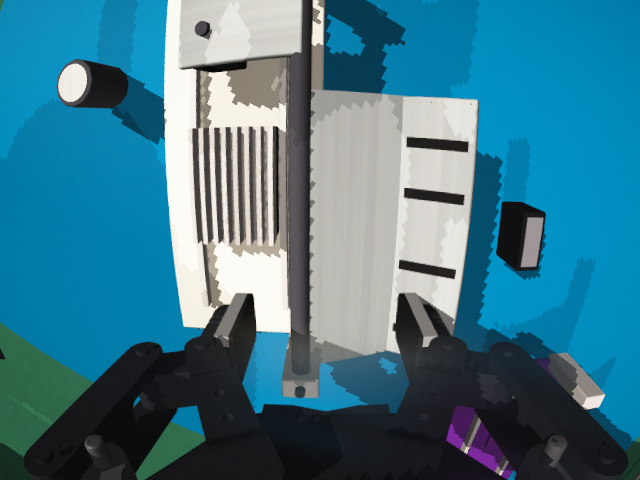

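The left fingertip (243,297) sits over the lane behind the module (rear at 240,243). The right one (408,297) sits over the tread. Now I press down.

```bash
python3 -m handwheel '[[0.4,0,0,0.4,0,0,0],[0.4,0,0,0.4,0,0,0],[0.4,0,0,0,0,0,0],[0.4,0,0,0,0,0,0]]'
python3 -m handwheel '[[0.4,0,0,0.4,0,0,0],[0.4,0,0,0.3,0,0,0],[0.4,0,0,0,0,0,0],[0.4,0,0,0,0,0,0]]'
```

```text
time: 3.8
tool_pos: [523.7, 52.3, 39.5]
tcp_rot: [-180.0, -0.1, 25.0]
ft_force: [-0.5, 4.6, 4.1]
finger_gap: 59.8
grip_force: 2.8
time: 4.13
tool_pos: [523.3, 53.0, 32.6]
tcp_rot: [-179.9, -0.0, 25.0]
ft_force: [-4.4, 8.4, 8.9]
finger_gap: 59.9
grip_force: 5.0
```

```bash
python3 -m handwheel '[[0.4,0,0,0.3,0,0,0],[0.4,0,0,0,0,0,0],[0.4,0,0,0,0,0,0]]'
python3 - <<'E'
from bench import *
import cv2,numpy as np
a=snapshot("wrist")["image"];b=snapshot("side")["image"]
b=cv2.resize(b[225:325,225:355],(400,308),interpolation=cv2.INTER_CUBIC);a=cv2.resize(a[:400,120:560],(400,364))
m=np.zeros((370,800,3),np.uint8);m[:364,:400]=a;m[:308,400:]=b
cv2.imwrite("pics/w3.png",m[...,::-1])
E
```

```text
time: 4.38
tool_pos: [523.4, 52.9, 29.8]
tcp_rot: [-179.9, -0.0, 25.0]
ft_force: [-4.2, 8.3, 9.6]
finger_gap: 59.5
grip_force: 5.2
```

View pics/w3.png

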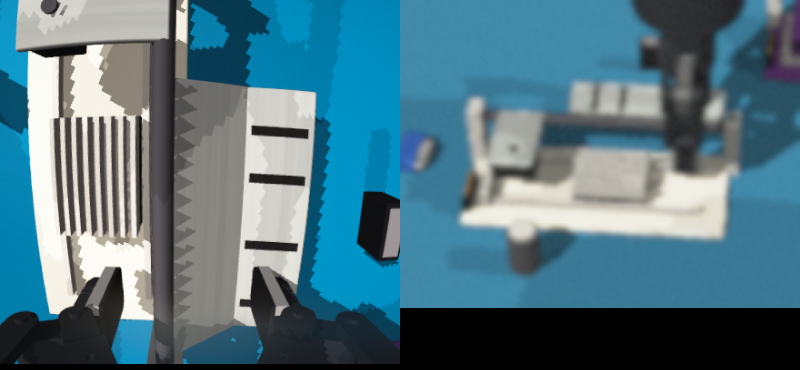

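```bash
python3 -m handwheel '[[0.4,0,0,0.3,0,0,0],[0.4,0,0,0,0,0,0],[0.4,0,0,0,0,0,0]]'
python3 -m handwheel '[[0.4,0,0,0.2,0,0,0],[0.4,0,0,0,0,0,0],[0.4,0,0,0,0,0,0]]'
python3 - <<'E'
from bench import *;from h import *
import cv2
p=snapshot("wrist");a=p["image"]
F=(611,100.5,24.6)
cv2.imwrite("pics/w4full.png",a[...,::-1])
# predicted projections of tread outer-far corner and flap outer edge for angles
hy,hz=0,40
def rot(y,z,th): # +th: tread (y<0) goes down
    return y*np.cos(th)-(z-hz)*np.sin(th), hz+y*np.sin(th)+(z-hz)*np.cos(th)
for th in(0,.3,.4,.5,.6):
    o=[]
    for y,z,x in((-64,43,-12),(-38,29,-12)):
        Y,Z=rot(y,z,th);W=wor(F,(x,Y));o+=[np.round([Y,Z]),proj(p,np.array([*W,Z]),1).round(0)]
    print(th,*o)
s=sense();print(s["tool_pos"])
cv2.imwrite("pics/w4.png",cv2.resize(a[60:360,250:570],(800,600)[:2] and (640,600))[...,::-1])
E
```

```text
time: 4.73
tool_pos: [523.7, 52.9, 27.1]
tcp_rot: [-179.9, -0.1, 25.0]
ft_force: [-4.1, 7.7, 10.5]
finger_gap: 60.0
grip_force: 5.4
time: 4.98
tool_pos: [523.8, 52.8, 25.2]
tcp_rot: [-179.9, -0.1, 25.0]
ft_force: [-4.6, 9.1, 10.9]
finger_gap: 60.1
grip_force: 5.6
0 [-64.  43.] [508. 101.] [-38.  29.] [419.  96.]
0.3 [-62.  24.] [479. 103.] [-33.  18.] [398.  98.]
0.4 [-60.  18.] [468. 104.] [-31.  15.] [390.  98.]
0.5 [-58.  12.] [457. 104.] [-28.  12.] [382.  99.]
0.6 [-55.   6.] [445. 104.] [-25.   9.] [373.  99.]
[523.84992168  52.82913659  25.28192804]
```

View pics/w4.png

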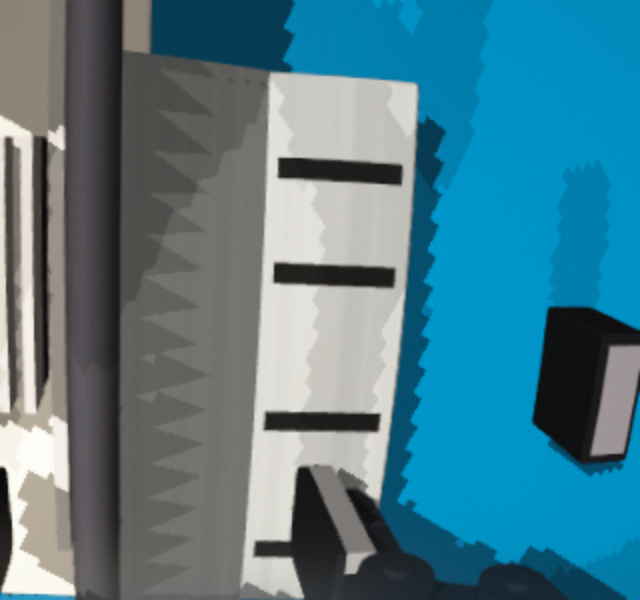

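The tread's far outer corner is at full-frame (459,101) and the inner one at (384,96). That puts the flap at about 0.48 rad. I press slightly more and start pushing along the lane.

```bash
python3 -m handwheel '[[0.4,0,0,0.15,0,0,0],[0.4,0.4,0,0,0,0,0],[0.4,0.4,0,0,0,0,0],[0.4,0.4,0,0,0,0,0],[0.4,0,0,0,0,0,0]]'
python3 -m handwheel '[[0.4,0.4,0,0,0,0,0],[0.4,0.4,0,0,0,0,0],[0.4,0.4,0,0,0,0,0],[0.4,0.4,0,0,0,0,0],[0.4,0.4,0,0,0,0,0],[0.4,0,0,0,0,0,0]]'
python3 - <<'E'
from bench import *;from h import *
import cv2
s=sense();print(s["tool_pos"],s["ft_force"],loc((611,100.5,24.6),s["tool_pos"]))
p=snapshot("wrist");cv2.imwrite("pics/w5.png",p["image"][...,::-1])
E
```

```text
time: 5.45
tool_pos: [534.5, 56.4, 23.0]
tcp_rot: [180.0, 0.0, 25.0]
ft_force: [-1.5, -0.3, 5.4]
finger_gap: 60.2
grip_force: 3.2
time: 5.95
tool_pos: [552.5, 64.6, 23.0]
tcp_rot: [179.9, 0.1, 25.0]
ft_force: [-2.5, -0.8, 5.4]
finger_gap: 59.6
grip_force: 3.0
[552.52983447  64.59566517  22.99111174] [-2.53519144 -0.75319288  5.42380294] [-68.10947075  -8.30551086]
```

View pics/w5.png

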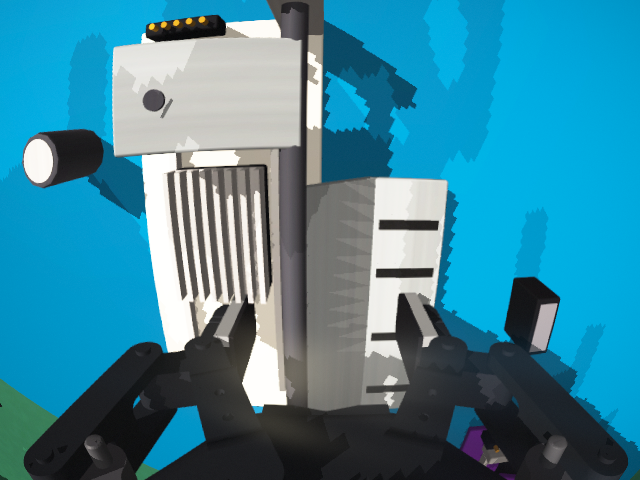

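The fingertip (243,297) is on the module's rear face. The module's front (row 168) is just short of the flap edge (row 150), and the flap is wide open. I continue pushing and watch the force.

```bash
python3 -m handwheel '[[0.4,0.4,-0.04,0,0,0,0],[0.4,0.4,-0.04,0,0,0,0],[0.4,0.4,-0.04,0,0,0,0],[0.4,0.4,-0.04,0,0,0,0],[0.4,0.4,-0.04,0,0,0,0],[0.4,0.4,-0.04,0,0,0,0],[0.4,0,0,0,0,0,0]]'
python3 -m handwheel '[[0.4,0.3,0,0,0,0,0],[0.4,0.3,0,0,0,0,0],[0.4,0.3,0,0,0,0,0],[0.4,0,0,0,0,0,0],[0.4,0,0,0,0,0,0]]'
python3 -m handwheel '[[0.4,0.1,0,0,0,0,0],[0.4,0.1,0,0,0,0,0],[0.4,0,0,0,0,0,0]]'
python3 - <<'E'
from bench import *;from h import *
s=sense();print(s["tool_pos"],s["ft_force"],loc((611,100.5,24.6),s["tool_pos"]))
E
```

```text
time: 6.58
tool_pos: [573.3, 76.8, 23.0]
tcp_rot: [179.9, 0.1, 25.0]
ft_force: [-2.2, -1.3, 6.5]
finger_gap: 60.0
grip_force: 2.9
time: 7.0
tool_pos: [581.2, 80.5, 22.9]
tcp_rot: [179.9, 0.1, 25.0]
ft_force: [-2.1, -1.7, 5.8]
finger_gap: 59.5
grip_force: 2.9
time: 7.25
tool_pos: [582.7, 81.3, 22.9]
tcp_rot: [180.0, 0.1, 25.0]
ft_force: [-4.2, -3.1, 6.1]
finger_gap: 59.5
grip_force: 3.4
[582.6846548   81.28176866  22.87197423] [-4.16808391 -3.12393563  6.09492098] [-33.74551486  -5.68677555]
```

```bash
python3 -m handwheel '[[0.4,0.1,0,0,0,0,0],[0.4,0,0,0,0,0,0]]'
python3 -m handwheel '[[0.4,0.1,0,0,0,0,0],[0.4,0,0,0,0,0,0]]'
python3 -m handwheel '[[0.4,0.1,0,0,0,0,0],[0.4,0,0,0,0,0,0]]'
python3 - <<'E'
from bench import *;from h import *
import cv2
s=sense();print(s["tool_pos"],s["ft_force"],loc((611,100.5,24.6),s["tool_pos"]))
p=snapshot("wrist");cv2.imwrite("pics/w6.png",p["image"][...,::-1])
E
```

```text
time: 7.42
tool_pos: [583.5, 81.7, 22.8]
tcp_rot: [180.0, 0.1, 25.0]
ft_force: [-4.0, -2.2, 7.1]
finger_gap: 60.0
grip_force: 3.4
time: 7.58
tool_pos: [584.4, 82.1, 22.8]
tcp_rot: [180.0, 0.1, 25.0]
ft_force: [-4.3, -1.9, 5.9]
finger_gap: 59.6
grip_force: 3.4
time: 7.75
tool_pos: [585.3, 82.5, 22.8]
tcp_rot: [180.0, 0.1, 25.0]
ft_force: [-4.2, -2.5, 5.8]
finger_gap: 59.7
grip_force: 3.4
[585.29332146  82.51970906  22.79938548] [-4.2395021  -2.52726654  5.83631302] [-30.85829013  -5.64713326]
```

View pics/w6.png

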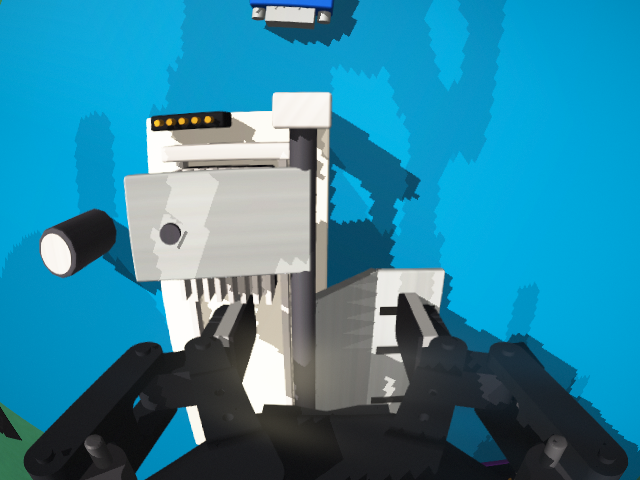

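The module is nearly in. Its front fins show at row ~167, just short of the stop bar (row 158), and the force is still steady. I push on in small steps until the stop reacts.

```bash
for i in 1; do :; done; python3 -m handwheel '[[0.4,0.1,0,0,0,0,0],[0.4,0,0,0,0,0,0]]' | grep -E 'pos|ft'
python3 -m handwheel '[[0.4,0.1,0,0,0,0,0],[0.4,0,0,0,0,0,0]]'| grep -E 'pos|ft'
python3 -m handwheel '[[0.4,0.1,0,0,0,0,0],[0.4,0,0,0,0,0,0]]'| grep -E 'pos|ft'
```

```text
tool_pos: [586.2, 82.9, 22.8]
ft_force: [-4.6, -3.0, 6.7]
tool_pos: [587.1, 83.4, 22.8]
ft_force: [-4.8, -2.5, 6.2]
tool_pos: [588.0, 83.8, 22.8]
ft_force: [-3.5, -2.2, 6.1]
```

```bash
python3 -m handwheel '[[0.4,0.1,0,0,0,0,0],[0.4,0,0,0,0,0,0]]' | grep -E 'pos|ft'
python3 -m handwheel '[[0.4,0.1,0,0,0,0,0],[0.4,0,0,0,0,0,0]]'| grep -E 'pos|ft'
python3 - <<'E'
from bench import *;from h import *
import cv2
s=sense();print(loc((611,100.5,24.6),s["tool_pos"]))
p=snapshot("wrist");a=p["image"];F=(611,100.5,24.6)
for n,x,y,z in(("stoptop",32,30,18),("modrear home",-18,30,24),("modfront home top",32,30,24)):print(n,proj(p,np.array([*wor(F,(x,y)),z]),1).round())
cv2.imwrite("pics/w7.png",cv2.resize(a[90:330,110:350],(600,600),interpolation=cv2.INTER_CUBIC)[...,::-1])
E
```

```text
tool_pos: [588.1, 83.9, 22.7]
ft_force: [-7.2, -3.2, 10.5]
tool_pos: [588.2, 84.0, 22.6]
ft_force: [-11.8, -6.8, 14.2]
[-27.58494103  -5.5132109 ]
stoptop [226. 174.]
modrear home [232. 306.]
modfront home top [222. 176.]
```

View pics/w7.png

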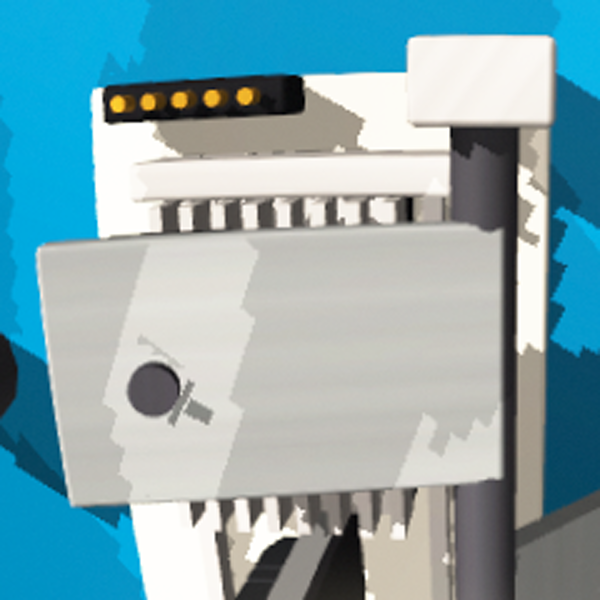

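The module front is flush against the stop bar (crop row ~200) and the force jumped at x ≈ -27.6, so it is home. I back off the rear face, then raise slowly to let the flap close.

```bash
python3 -m handwheel '[[0.4,-0.2,0,0,0,0,0],[0.4,-0.3,0,0,0,0,0],[0.4,-0.3,0,0,0,0,0],[0.4,0,0,0,0,0,0]]'
python3 -m handwheel '[[0.4,0,0,-0.2,0,0,0],[0.4,0,0,-0.2,0,0,0],[0.4,0,0,-0.2,0,0,0],[0.4,0,0,-0.2,0,0,0],[0.4,0,0,-0.2,0,0,0],[0.4,0,0,-0.2,0,0,0],[0.4,0,0,-0.3,0,0,0],[0.4,0,0,-0.4,0,0,0],[0.4,0,0,-0.5,0,0,0],[0.4,0,0,-0.5,0,0,0],[0.4,0,0,-0.5,0,0,0],[0.4,0,0,0,0,0,0]]'
python3 -m handwheel '[[0.4,0,0,-1,0,0,0],[0.4,0,0,-2,0,0,0],[0.4,0,0,-3,0,0,0],[0.4,0,0,-3,0,0,0],[0.4,0,0,-2,0,0,0],[0.4,0,0,-1,0,0,0],[0.4,0,0,0,0,0,0],[0.4,0,0,0,0,0,0]]'
python3 - <<'E'
from bench import *;from h import *
import cv2
p=snapshot("wrist");a=p["image"];F=(611,100.5,24.6)
print("mod",[(round(d["conf"],2),loc(F,d["location"]).round(),d["location"][2]) for d in place_of(p,"module")])
for n,x,y,z in(("stoptop",32,30,18),("modrear home L",-18,48,24),("modrear home R",-18,12,24)):print(n,proj(p,np.array([*wor(F,(x,y)),z]),1).round())
b=snapshot("side")["image"]
b=cv2.resize(b[225:325,225:355],(400,308),interpolation=cv2.INTER_CUBIC);a=cv2.resize(a[:400,120:520],(400,400))
m=np.zeros((400,800,3),np.uint8);m[:,:400]=a;m[:308,400:]=b
cv2.imwrite("pics/w8.png",m[...,::-1])
E
```

```text
time: 9.02
tool_pos: [584.8, 81.8, 24.2]
tcp_rot: [179.9, -0.2, 25.0]
ft_force: [3.2, -0.2, 6.2]
finger_gap: 59.8
grip_force: 2.8
time: 10.02
tool_pos: [584.1, 82.3, 58.4]
tcp_rot: [180.0, -0.1, 25.0]
ft_force: [-0.4, -0.2, 0.3]
finger_gap: 60.2
grip_force: 0.0
time: 10.68
tool_pos: [583.1, 82.2, 176.6]
tcp_rot: [180.0, -0.0, 25.0]
ft_force: [-0.7, -0.1, -0.6]
finger_gap: 59.3
grip_force: 0.0
mod []
stoptop [279. 142.]
modrear home L [256. 208.]
modrear home R [302. 208.]
```

View pics/w8.png

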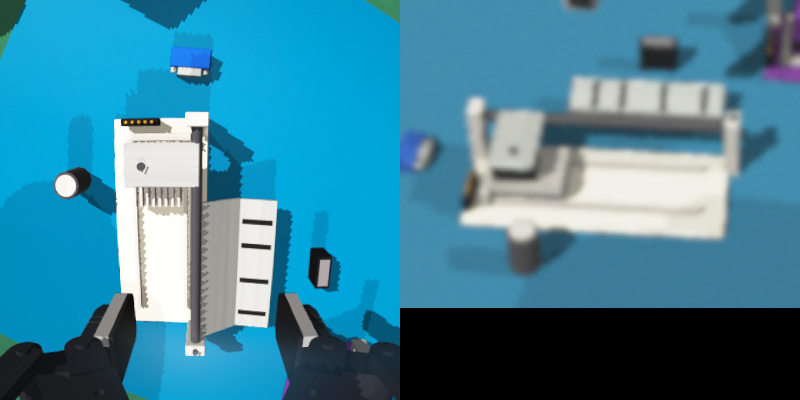

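The flap foot rests on the module. Its rear edge is at row ~206, against about 208 predicted for home. The bystanders are unmoved and the gripper is clear above the fixture.

```bash
python3 -c "
from bench import *
print(hand_in())"
```

```text
the job is handed in; nothing more can be done
None
```

The module is pushed home against the end stop, the flap is closed with its foot resting on it, the loose parts look undisturbed, and the arm is clear. The job was handed in at about 11 s; no verdict came back.

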